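# Close a conditioning pot and lift off its dust cover

### The arm

A 7-joint arm with a two-finger parallel gripper is mounted at the origin on the work surface. World frame = base frame: x ahead of the robot, y to its left, z up, the work surface at z = 0. Lengths are in mm, angles in rad, forces in N, time in s.
With the tool pointing down it reaches from about 400 to 850 mm from the base axis. Payload 4.5 kg.
Tool frame: the origin (TCP) lies at the very end of the fingers, on their centre line; the grasp point (between the pads) lies grip_point_offset behind it (grip_point_offset is the distance from the TCP to the grasp point, in mm); y points along the fingers, x is the direction in which the jaws open and shut, and the axes are right-handed (so a half turn about y gives the same grasp; the last joint's range is limited). The gripper opens to 88 mm and grips with 3 to 60 N. Pads are 18 mm wide; open, the fingers measure 123 mm over their backs; the gripper's body (75 mm by 187 mm) begins 45 mm behind the grasp point.
Start: joints at [-1.283, 0.689, -0.195, 1.565, 0.157, 0.902, -0.215], TCP at [156.906, 605.007, 238.743] pointing down, gripper open.
Joint ranges: [-3.01, 3.01], [-0.46, 2.08], [-1.47, 1.51], [0.13, 2.56], [-1, 4.14], [0.04, 2.09], [-2.66, 2.66]. Speed limits (rad/s): [2.57, 2.57, 3.14, 3.14, 3.14, 3.14, 3.14].

### API

Orientations are given as a 3x3 rotation matrix whose columns are the frame's x, y, z axes.
In Python, from station import * gives the robot as it stands.
- The arm moves only by the tool step_arm, never from a script. Its argument "steps" is a list that holds one entry, the list of rows, each a list of 7 numbers: the turn, a rotation vector about the tool's x, y, z in degrees, then the shift along the tool's x, y, z in m, then the closure, from 0 (fully open) to 1 (shut). In form: [[[rx, ry, rz, x, y, z, hand], ...]]. A call has exactly 8 rows; each row is the pose to reach, as a shift and turn from the pose commanded when the call began, along the tool's axes at that moment; what a row does not reach only later rows make up. A row lasts 1/8 s, in which the tool goes at most 62.5 mm and 10.7 degrees, less where a joint would pass 70% of its speed; a pose out of reach is approached as far as the arm can. A call with a gripper value outside its range is refused whole. The fingers move at their own pace and stop on an object; the grip force is fixed at half the most. Time passes only in rows, so rows that repeat a pose let the fingers close, or fill a call up. It gives the time, the measured TCP pose, the force and the opening at its end, in the units of the state.
- read_state(): the state, without advancing time (a new reading comes with each control period).
- get_image(name): name is "scene" or "top"; returns the picture (384x512x3 uint8, blue, green, red); there is no depth.
- calibration(name): a dict with "fx", "fy", "cx", "cy" (pixels), "R" (3x3) and "t" (3): a world point X has camera coordinates R X + t. Camera axes: x right, y down, z forward; pixel columns grow to the right and rows downward; lengths in mm; the calibration is good to about 2 mm. A picture is of the moment at which its call begins. calibration takes no time and is no camera call.
- job_done(): hands the job in, once; it reports no verdict.
The state is a dict: "clock": time; "joint_pos": joint angles; "dq": joint speeds; "joint_efforts": joint torques, N m; "tcp_pos": TCP position; "eef_rot": TCP orientation; "wrist_force": force on the tool from outside, world axes, zero at the start; "ft_torque": the same for the moment, N m; "width": finger opening in mm.
Only numpy, scipy, OpenCV 4.12 (cv2) and the standard library are available. Lean on these libraries where they do the work, as an engineer would, in place of code of your own. Each camera call takes 0.05 s, during which the arm holds its last target.

### The job

Open the steel pot's vent by turning its hex nut anticlockwise (from above) until it stops, then carry the two nested lids together by the black knob from the low ring to the pot, lower them gently, never dropping them, until the inner lid sits fully home, and let go. Then take only the outer cover by its collar, lift it level and straight up, wholly clear of the knob, with the inner lid left home, and finish while holding the cover still above the pot. Part the lids nowhere else and leave the other things where they are.

Things in the scene. Friction and masses are not known exactly. Their poses are not given: they have to be found in the camera images.
- pot: steel pot fixed to the bench, left or right, open on top: 124 mm outside, 116 mm bore, rim 90 mm above the table; origin at the centre of its underside, on the table. A level 18 mm pipe (axis 35 mm up) runs along its +x axis to an upright elbow 130 mm from the pot's axis, with the vent nut on top.
- pot_rim (a point): centre of the pot's mouth, in the plane of the rim, 90 mm above the table; the inner lid's origin comes here when it is home
- nut_grip (a point): centre of the captive brass hex nut of the vent: 30 mm across flats, 34.6 mm across corners, from 62 to 88 mm above the table; a 16 mm stud ends 7 mm above its top. Point on its axis, 75 mm above the table; its x axis is square to one pair of flats (others at 60 and 120 degrees) and turns with the nut. Clear all round for fingers.
- vent_nut (a joint): turn of the vent nut about the vertical, rad: 0 shut, growing anticlockwise from above; stops at 1.2, counts as open above 1.0, starts between 0 and 0.15, stays where left (friction 0.12 N m), does not rise or sink
- stand: low grey ring fixed to the bench on which the lids start, 124 mm outside diameter, 30 mm tall, the same bore as the pot; the origin is the centre of its underside, on the table.
- inner_lid: inner lid, steel, 400 g, loose: flange 124 mm wide, 5 mm thick; plug 110 mm wide reaching 8 mm below it; upright 18 mm stem ending in a black knob 22 mm wide, 41 to 69 mm above the origin. Origin: centre of the flange's underside (the seat), z up. Starts on the low ring under the outer cover, only stem and knob showing above the collar. Lifted by the knob it carries the cover along.
- outer_lid: outer cover, aluminium, 250 g, loose: plate 138 mm wide, 4 mm thick; skirt, inside 132 mm, to 18 mm below the origin; collar round the knob's stem, 42 mm outside, 28 inside, 4 to 34 mm above the origin. Origin: centre of the plate's underside, z up, 5 mm above the inner lid's origin while resting on it (knob then 30 mm out of the collar). Clear of the knob when its origin is 87 mm or more above the inner lid's.
- jar: bystander: small glass jar with a white cap, 52 mm wide, 65 mm tall; the origin is at its underside
- screwdriver: bystander: screwdriver lying flat, 170 mm long; the origin is at its underside
- weight: bystander: brass weight with a small knob, 36 mm wide, 42 mm tall; the origin is at its underside
- wash_bottle: bystander: white plastic bottle with a red cap, 64 mm wide, 150 mm tall; the origin is at its underside
- beaker: bystander: open glass beaker, 68 mm wide, 85 mm tall; the origin is at its underside
- tray: bystander: grey divided specimen tray, 130 x 90 x 25 mm; the origin is at its underside
- carton: bystander: small cardboard carton, 90 x 70 x 60 mm; the origin is at its underside
Not all that is in view belongs to the job. What is shaped like the pot but orange or turquoise is not meant.

How it is judged (in metres and radians):
On the way, in this order (a step that is already met when the one before it is completed fails the run):
1. the vent nut is turned open, the lids still together on the low ring (value of joint vent_nut above 1 rad and horizontal distance between inner_lid and stand below 0.02 m and height (world z) of inner_lid below 0.04 m), for 0.1 s.
2. the inner lid sits home on the pot with the outer cover resting on it, and the knob is let go (z of inner_lid in the frame of pot_rim between -0.003 and 0.003 m and horizontal distance between inner_lid and pot_rim below 0.006 m and angle between inner_lid's own z axis and vertical below 0.05 rad and z of outer_lid in the frame of inner_lid below 0.008 m and contact force between the fingers and inner_lid below 0.1 N), for 0.2 s.
At the end, for the whole second after the job is handed in: Gripper holds the outer cover alone, still, level within 0.2 rad, within 60 mm of the pot's axis, 85 mm or more above the inner lid, touching neither it nor the pot; inner lid home (3 mm in height, 6 mm sideways, 0.05 rad) and untouched; vent nut above 1.0 rad (z of inner_lid in the frame of pot_rim between -0.003 and 0.003 m and horizontal distance between inner_lid and pot_rim below 0.006 m and angle between inner_lid's own z axis and vertical below 0.05 rad and value of joint vent_nut above 1 rad and z of outer_lid in the frame of inner_lid above 0.085 m and horizontal distance between outer_lid and pot_rim below 0.06 m and angle between outer_lid's own z axis and vertical below 0.2 rad and linear speed of each of outer_lid, inner_lid below 0.03 m/s and contact force between the fingers and outer_lid above 1 N and contact force between each of outer_lid, the fingers and inner_lid below 0.05 N and contact force between outer_lid and pot below 0.05 N); the arm keeps its last pose, push and grip.
It fails at once if the outer cover parts from the inner lid (by over 8 mm) while the inner lid is not home on the pot (distance between outer_lid and inner_lid above 0.013 m and not (z of inner_lid in the frame of pot_rim between -0.003 and 0.003 m and horizontal distance between inner_lid and pot_rim below 0.006 m and angle between inner_lid's own z axis and vertical below 0.05 rad)).
It fails at once if the inner lid drops onto the pot (faster than 0.3 m/s within 25 mm of its seat) (distance between inner_lid and pot_rim below 0.025 m and linear speed of inner_lid above 0.3 m/s).
It fails at once if a bystander is shifted by more than 30 mm (distance of any of jar, screwdriver, weight, wash_bottle, beaker, tray, carton from where it was at the start of the episode above 0.03 m).
It also fails if it takes over 58 s, if anything falls off the work surface, if the arm or the gripper's body presses on something with over 40 N, if the wrist force passes 120 N, or if a joint passes its speed limit or range.

## Working session

There is one attempt and no reset: what is moved stays moved. The work goes in short steps, Python scripts to look and compute and a tool call to move; the robot and the scene stay as the last step left them, time stands still between calls to the robot, and variables do not carry over. Pictures are saved under pics/ and viewed, and the job is handed in when it is done.

Besides the shell and the picture viewer there is one more tool, called after "Call:" by a JSON object that holds its "fn" and its "kwargs". step_arm: Moves the arm, as the interface text tells. Its arguments: {"type":"object","properties":{"steps":{"type":"array","items":{"type":"array","items":{"type":"array","items":{"type":"number"}}}}},"required":["steps"]}

```bash
mkdir -p pics; ls; python3 - <<'E'
from station import *
import cv2,numpy as np
s=read_state()
for k,v in s.items(): print(k,np.round(v,3).tolist())
for n in("scene","top"):
    im=get_image(n); cv2.imwrite(f"pics/{n}0.png",im)
    c=calibration(n); print(n,{k:np.round(v,4).tolist() for k,v in c.items()})
E
```

```text
pics
clock 0.0
joint_pos [-1.283, 0.69, -0.195, 1.566, 0.157, 0.903, -0.215]
dq [0.002, -0.0, -0.0, -0.0, 0.001, 0.0, -0.001]
joint_efforts [-0.0, -52.755, -1.267, -15.343, -0.053, 0.007, 0.0]
tcp_pos [156.802, 604.35, 237.918]
eef_rot [[0.251, -0.0, -0.968], [0.968, -0.002, 0.251], [-0.002, -1.0, -0.0]]
wrist_force [0.395, -0.495, -0.834]
ft_torque [-0.043, 0.013, -0.038]
width 88.495
scene {'fx': 486.225, 'fy': 486.225, 'cx': 261.5748, 'cy': 188.8693, 'R': [[0.7473, 0.6645, 0.0033], [0.4143, -0.462, -0.7841], [-0.5195, 0.5874, -0.6206]], 't': [-353.6246, -133.804, 1577.0216]}
top {'fx': 444.2851, 'fy': 444.2851, 'cx': 252.4398, 'cy': 187.0857, 'R': [[0.0006, -1.0, 0.0047], [-0.9972, -0.001, -0.0747], [0.0747, -0.0047, -0.9972]], 't': [-25.9668, 470.8687, 1561.5338]}
```

View pics/scene0.png

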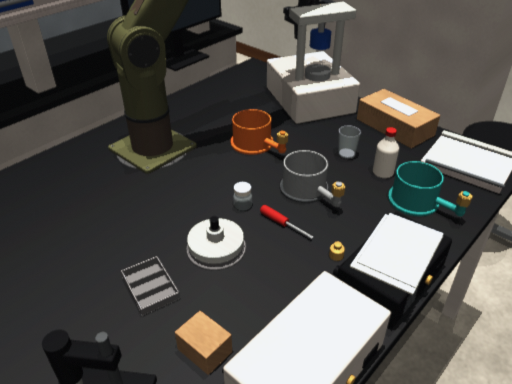

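View pics/top0.png

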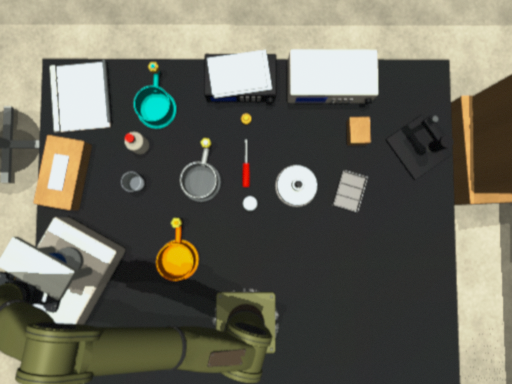

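```bash
python3 - <<'E'
import cv2
t=cv2.imread("pics/top0.png"); s=cv2.imread("pics/scene0.png")
a=cv2.resize(t[130:210,170:270],None,fx=8,fy=8,interpolation=cv2.INTER_CUBIC)[:600]; cv2.imwrite("pics/tp.png",a)
# x0 170,y0 130, 100x75
a=cv2.resize(t[155:215,260:340],None,fx=10,fy=10,interpolation=cv2.INTER_CUBIC); cv2.imwrite("pics/tl.png",a)
a=cv2.resize(s[140:215,270:370],None,fx=8,fy=8,interpolation=cv2.INTER_CUBIC); cv2.imwrite("pics/sp.png",a)
a=cv2.resize(s[205:280,170:270],None,fx=8,fy=8,interpolation=cv2.INTER_CUBIC); cv2.imwrite("pics/sl.png",a)
E
```

```text
(no output)
```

View pics/tp.png

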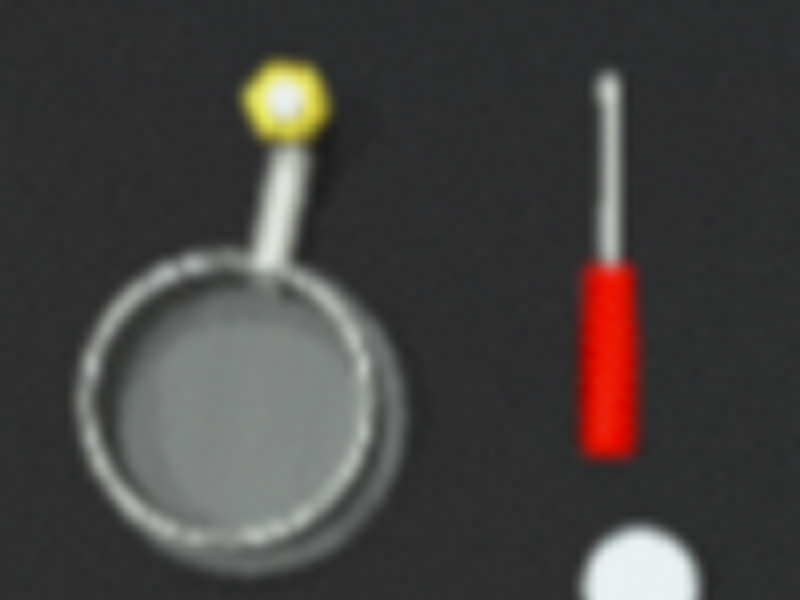

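View pics/tl.png

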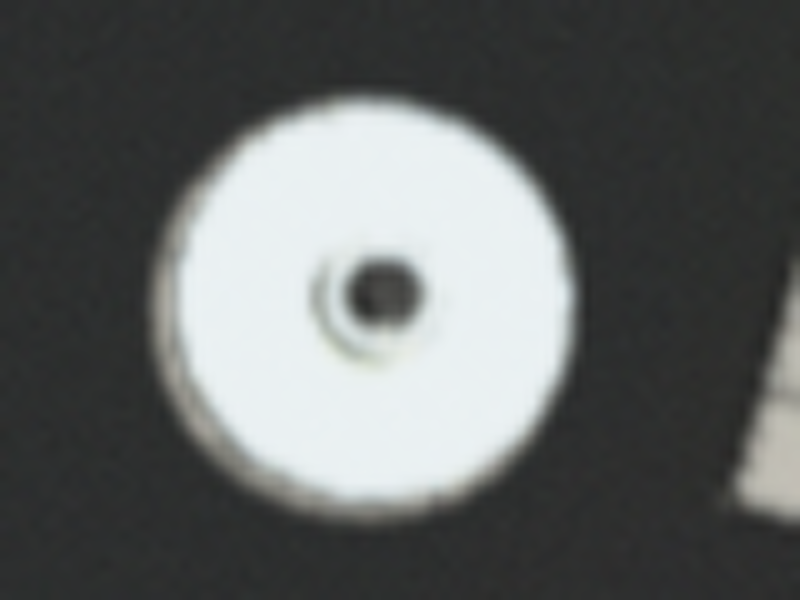

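View pics/sp.png

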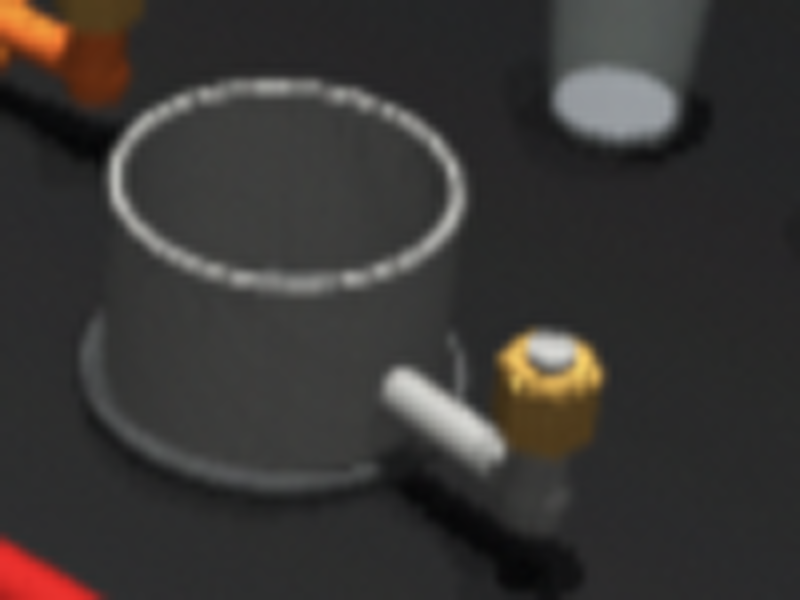

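View pics/sl.png

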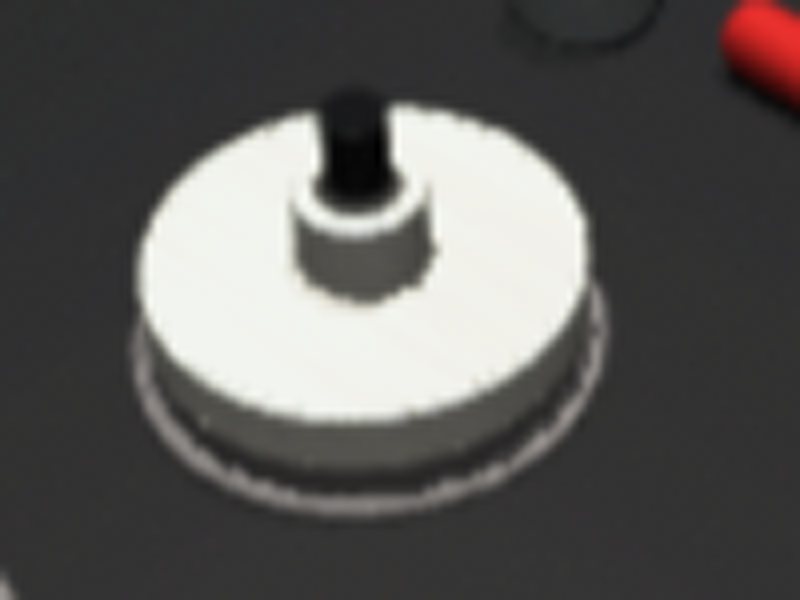

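```bash
cat > h.py <<'E'
import numpy as np,cv2
from scipy.optimize import least_squares
from station import *
def proj(n,X):
    c=calibration(n); X=np.atleast_2d(X).astype(float)
    P=X@np.array(c["R"]).T+np.array(c["t"]); return np.c_[c["fx"]*P[:,0]/P[:,2]+c["cx"],c["fy"]*P[:,1]/P[:,2]+c["cy"]]
def atz(n,uv,z):
    c=calibration(n);R=np.array(c["R"]);t=np.array(c["t"])
    d=R.T@np.array([(uv[0]-c["cx"])/c["fx"],(uv[1]-c["cy"])/c["fy"],1]);o=-R.T@t
    return o+d*(z-o[2])/d[2]
def tri(uvt,uvs,z=None):
    f=lambda X:np.r_[proj("top",X)[0]-uvt,proj("scene",X)[0]-uvs]
    r=least_squares(f,[500,0,90]); return r.x,r.fun
def cr(p,x0,y0,f): return np.array([x0+(p[0]+.5)/f-.5,y0+(p[1]+.5)/f-.5])
E
python3 - <<'E'
from h import *
try: print(grip_point_offset)
except Exception as e: print(e)
import station; print([a for a in dir(station) if a[0]!='_'])
def show(name,z,pt,ps):
    X,r=tri(pt,ps); print(name,"tri",X.round(1),"res",r.round(2),"top@z",atz("top",pt,z).round(1),"scene@z",atz("scene",ps,z).round(1))
show("rim",90,cr((226.5,397),170,130,8),cr((287,185),270,140,8))
show("stud",95,cr((284,98),170,130,8),cr((552,350),270,140,8))
show("plate",39,cr((377,297),260,155,10),cr((363,262),170,205,8))
show("knob",99,cr((385,293),260,155,10),cr((356,108),170,205,8))
E
```

```text
18.700000000000003
['IKError', 'calibration', 'get_image', 'grip_point_offset', 'job_done', 'read_state']
rim tri [493.1 160.8  88.5] res [-0.2  -0.23 -0.25  0.03] top@z [492.2 159.9  90. ] scene@z [494.8 159.6  90. ]
stud tri [620.5 136.9  95. ] res [-0.22 -0.28 -0.28  0.04] top@z [619.5 136.1  95. ] scene@z [620.9 137.5  95. ]
plate tri [ 480.3 -181.9   38.2] res [-0.27 -0.24 -0.25  0.01] top@z [ 479.4 -182.8   39. ] scene@z [ 481.4 -182.    39. ]
knob tri [ 477.4 -177.9   97.2] res [-0.43 -0.39 -0.41  0.02] top@z [ 475.9 -179.1   99. ] scene@z [ 479.6 -178.5   99. ]
```

```bash
python3 - <<'E'
from h import *
def fitcirc(n,im,z,c0,r,sgn,lo=6,N=72,free=False):
    """radial max-gradient edge points of a horizontal circle radius r at height z, then LSQ centre"""
    g=cv2.GaussianBlur(im.astype(np.float32).mean(2),(0,0),0.6)
    c=np.array(c0,float)
    for it in range(6):
        a=np.linspace(0,2*np.pi,N,endpoint=False); rr=np.arange(r-lo,r+lo+.1,.5)
        pts=[];
        A,B=np.meshgrid(a,rr,indexing="ij")
        W=np.c_[(c[0]+B*np.cos(A)).ravel(),(c[1]+B*np.sin(A)).ravel(),np.full(A.size,z)]
        uv=proj(n,W).astype(np.float32).reshape(N,len(rr),2)
        v=cv2.remap(g,uv[...,0],uv[...,1],cv2.INTER_CUBIC)
        d=sgn*np.gradient(v,axis=1); k=d.argmax(1); m=d.max(1)
        ok=(m>0.3*np.median(m))&(k>0)&(k<len(rr)-1)
        R=rr[k]
        f=lambda p:(R-(p[2]+p[0]*np.cos(a)+p[1]*np.sin(a)))[ok]
        s=least_squares(f,[0,0,r],loss="soft_l1",f_scale=.7).x
        c=c+s[:2]
    return c.round(1),round(s[2],2),int(ok.sum())
t=cv2.imread("pics/top0.png");s=cv2.imread("pics/scene0.png")
for n,im in(("top",t),("scene",s)):
    print(n,"rim out",fitcirc(n,im,90,(493.5,160),62,-1))
    print(n,"plate",fitcirc(n,im,39,(480,-182),69,-1,lo=5))
    print(n,"collar",fitcirc(n,im,69,(479,-180),21,-1,lo=4))
    print(n,"knob",fitcirc(n,im,99,(478,-179),11,1,lo=5))
    print(n,"stand/skirt",fitcirc(n,im,0,(480,-182),62,-1))
    m=cv2.inRange(cv2.cvtColor(im,cv2.COLOR_BGR2HSV),(18,80,80),(35,255,255))
    uv=proj(n,[[620,137,88]])[0];
    ys,xs=np.nonzero(m); k=np.hypot(xs-uv[0],ys-uv[1])<9; print("nut",xs[k].mean(),ys[k].mean(),atz(n,(xs[k].mean(),ys[k].mean()),88).round(1))
E
```

```text
top rim out (array([491.6, 160.6]), np.float64(63.88), 70)
top plate (array([ 478.1, -181.5]), np.float64(70.14), 69)
top collar (array([ 479.4, -184.1]), np.float64(22.04), 33)
top knob (array([ 475.8, -178.7]), np.float64(11.97), 72)
top stand/skirt (array([ 480.2, -182.9]), np.float64(66.71), 33)
nut 205.109756097561 142.20731707317074 [619.4 136.7  88. ]
scene rim out (array([492.9, 161.2]), np.float64(63.75), 72)
scene plate (array([ 479.9, -180.1]), np.float64(69.33), 68)
scene collar (array([ 482.3, -182.4]), np.float64(19.17), 42)
scene knob (array([ 485.5, -185.3]), np.float64(11.29), 43)
scene stand/skirt (array([ 473.2, -175.8]), np.float64(61.37), 40)
nut 338.1458333333333 187.39583333333334 [625.5 130.3  88. ]
```

```bash
cat >> h.py <<'E'
def goal(x,y,z,ang):
    """tool shift (m) and ry (deg) to reach TCP x,y,z with jaw axis at ang deg"""
    s=read_state();R=np.array(s["eef_rot"]);p=np.array(s["tcp_pos"])
    d=R.T@(np.array([x,y,z])-p)/1000
    c,q=np.cos(np.radians(ang)),np.sin(np.radians(ang))
    T=np.array([[c,0,-q],[q,0,c],[0,-1,0]])
    T[:,2]=np.cross(T[:,0],T[:,1])
    rv=cv2.Rodrigues(R.T@T)[0].ravel()
    print("rot",np.degrees(rv).round(1),"shift",d.round(4),"dist",np.linalg.norm(d).round(3),"t",round(s["clock"],2),"tcp",p.round(1),"F",np.round(s["wrist_force"],1),"M",np.round(s["ft_torque"],2),"w",round(s["width"],1))
    print("jaw ang",np.degrees(np.arctan2(R[1,0],R[0,0])).round(1),"tilt",np.degrees(np.arccos(-R[2,1])).round(2))
    return d
E
python3 - <<'E'
from h import *
goal(620,137,200,54)
E
```

```text
rot [ 0.  21.5 -0.1] shift [-0.3361  0.0386 -0.5656] dist 0.659 t 0.1 tcp [156.9 604.4 238. ] F [-0.1  0.4  0.2] M [ 0.01  0.   -0.02] w 88.1
jaw ang 75.5 tilt 0.1
```

Call:
{"fn": "step_arm", "kwargs": {"steps": [[[0,1,0,-0.012,0,-0.02,0],[0,3,0,-0.033,0,-0.056,0],[0,5,0,-0.054,0,-0.092,0],[0,7,0,-0.076,0,-0.128,0],[0,9,0,-0.098,0,-0.165,0],[0,11,0,-0.12,0,-0.202,0],[0,13,0,-0.142,0,-0.239,0],[0,15,0,-0.164,0,-0.276,0]]]}}

```text
clock: 1.1
tcp_pos: [384.5, 373.8, 238.7]
eef_rot: [[0.496, 0.0, -0.868], [0.868, -0.001, 0.496], [-0.001, -1.0, -0.001]]
wrist_force: [0.0, -0.6, -0.6]
width: 88.3
```

```bash
python3 - <<'E'
from h import *
goal(620,137,200,54)
print(np.round(read_state()["joint_pos"],2))
E
```

```text
rot [ 0.1  6.3 -0. ] shift [-0.0887  0.0391 -0.3219] dist 0.336 t 1.1 tcp [384.5 373.8 238.7] F [ 0.  -0.6 -0.6] M [ 0.05 -0.04  0.03] w 88.3
jaw ang 60.3 tilt 0.07
[-0.76  0.57 -0.16  1.83  0.13  0.75  0.07]
```

Call:
{"fn": "step_arm", "kwargs": {"steps": [[[0,1,0,-0.01,0.0,-0.045,0],[0,2,0,-0.023,0.004,-0.09,0],[0,3,0,-0.036,0.009,-0.135,0],[0,4,0,-0.049,0.014,-0.18,0],[0,5,0,-0.062,0.02,-0.225,0],[0,6,0,-0.074,0.028,-0.27,0],[0,6.3,0,-0.084,0.035,-0.305,0],[0,6.3,0,-0.0887,0.039,-0.3219,0]]]}}

```text
clock: 2.1
tcp_pos: [619.9, 136.7, 199.1]
eef_rot: [[0.59, -0.001, -0.808], [0.808, -0.002, 0.59], [-0.002, -1.0, -0.001]]
wrist_force: [-0.2, 0.6, -0.7]
width: 88.2
```

```bash
python3 - <<'E'
from h import *
goal(620,137,59,54)
print(np.round(read_state()["joint_pos"],2))
for n in("top","scene"):
    im=get_image(n); u,v=proj(n,[[620,137,110]])[0].astype(int)
    cv2.imwrite(f"pics/a_{n}.png",cv2.resize(im[v-35:v+35,u-45:u+45],None,fx=6,fy=6,interpolation=cv2.INTER_CUBIC)); print(u-45,v-35)
a=[cv2.imread(f"pics/a_{n}.png") for n in("top","scene")]
cv2.imwrite("pics/a.png",cv2.resize(np.hstack(a),(800,311)))
E
```

```text
rot [ 0.  -0.1 -0.1] shift [0.0006 0.1401 0.0003] dist 0.14 t 2.1 tcp [619.9 136.7 199.1] F [-0.2  0.6 -0.7] M [ 0.01  0.04 -0.03] w 88.2
jaw ang 53.9 tilt 0.14
[-0.21  0.75 -0.15  1.57  0.14  0.83  0.52]
159 105
293 143
```

View pics/a.png

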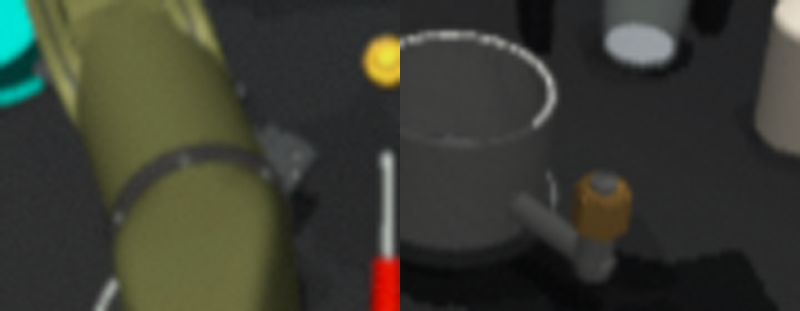

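Call:
{"fn": "step_arm", "kwargs": {"steps": [[[0,0,0,0,0.02,0,0],[0,0,0,0,0.045,0,0],[0,0,0,0,0.07,0,0],[0,0,0,0,0.09,0,0],[0,0,0,0,0.108,0,0],[0,0,0,0,0.122,0,0],[0,0,0,0,0.132,0,0],[0,0,0,0,0.139,0,0]]]}}

```text
clock: 3.2
tcp_pos: [619.3, 141.2, 60.4]
eef_rot: [[0.585, 0.0, -0.811], [0.811, 0.0, 0.585], [0.0, -1.0, -0.0]]
wrist_force: [-0.1, -0.4, 0.2]
width: 88.0
```

```bash
python3 - <<'E'
from h import *
goal(620,137,59,54)
n="scene"
im=get_image(n); u,v=proj(n,[[620,137,90]])[0].astype(int)
cv2.imwrite("pics/b.png",cv2.resize(im[v-35:v+35,u-45:u+45],None,fx=8,fy=8,interpolation=cv2.INTER_CUBIC)); print(u-45,v-35)
E
```

```text
rot [0.  0.2 0. ] shift [-0.003   0.0014 -0.0031] dist 0.004 t 3.2 tcp [619.3 141.2  60.4] F [-0.1 -0.4  0.2] M [0.   0.01 0.05] w 88.0
jaw ang 54.2 tilt 0.01
292 149
```

View pics/b.png

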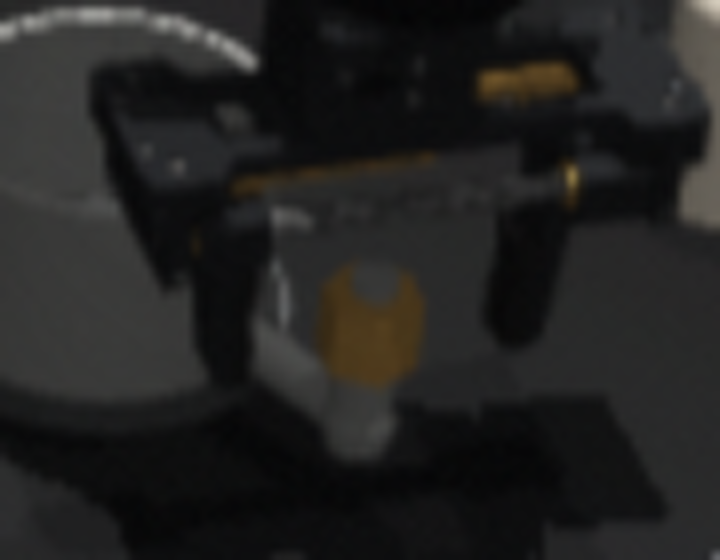

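```bash
python3 - <<'E'
from h import *
goal(620,137,59,54); s=read_state(); print(np.round(s["dq"],3))
for n,X in (("scene",s["tcp_pos"]),): print(proj(n,[X, [620,137,95]]))
E
```

```text
rot [-0.   0.2 -0. ] shift [-0.0026  0.0006 -0.0033] dist 0.004 t 3.25 tcp [618.8 141.1  59.6] F [ 0.6 -0.1 -0. ] M [-0.   -0.   -0.01] w 88.3
jaw ang 54.2 tilt 0.06
[ 0.003 -0.013 -0.004  0.004 -0.004  0.023  0.002]
[[337.33136274 192.8497764 ]
 [338.16034263 183.26176476]]
```

Call:
{"fn": "step_arm", "kwargs": {"steps": [[[0,0,0,-0.001,0,-0.001,0],[0,0,0,-0.0025,0.0005,-0.003,0],[0,0,0,-0.0025,0.0005,-0.003,0.25],[0,0,0,-0.0025,0.0005,-0.003,0.25],[0,0,0,-0.0025,0.0005,-0.003,0.25],[0,0,0,-0.0025,0.0005,-0.003,0.25],[0,0,0,-0.0025,0.0005,-0.003,0.25],[0,0,0,-0.0025,0.0005,-0.003,0.25]]]}}

```text
clock: 4.25
tcp_pos: [620.2, 137.3, 60.2]
eef_rot: [[0.586, 0.0, -0.811], [0.811, 0.0, 0.586], [0.0, -1.0, 0.0]]
wrist_force: [0.2, 0.8, -0.2]
width: 66.5
```

```bash
python3 - <<'E'
from h import *
goal(620,137,59,54); s=read_state(); print(np.round(s["joint_pos"],2))
E
```

```text
rot [-0.   0.2  0. ] shift [-0.0004  0.0012 -0.    ] dist 0.001 t 4.25 tcp [620.2 137.3  60.2] F [ 0.2  0.8 -0.2] M [-0.09  0.02 -0.01] w 66.5
jaw ang 54.2 tilt 0.0
[-0.22  0.94 -0.12  1.65  0.19  0.56  0.49]
```

Call:
{"fn": "step_arm", "kwargs": {"steps": [[[0,0,0,0,0,0,0.45],[0,0,0,0,0,0,0.55],[0,0,0,0,0,0,0.65],[0,0,0,0,0,0,1],[0,0,0,0,0,0,1],[0,0,0,0,0,0,1],[0,0,0,0,0,0,1],[0,0,0,0,0,0,1]]]}}

```text
clock: 5.25
tcp_pos: [620.7, 138.0, 60.3]
eef_rot: [[0.585, 0.001, -0.811], [0.811, 0.001, 0.585], [0.001, -1.0, -0.0]]
wrist_force: [3.0, 2.5, -3.0]
width: 30.0
```

```bash
python3 - <<'E'
from h import *
goal(620,137,59,54)
E
```

```text
rot [0.  0.2 0.1] shift [-0.0012  0.0013 -0.    ] dist 0.002 t 5.25 tcp [620.7 138.   60.3] F [ 3.   2.5 -3. ] M [ 0.55 -0.59 -0.14] w 30.0
jaw ang 54.2 tilt 0.09
```

Call:
{"fn": "step_arm", "kwargs": {"steps": [[[0,-5,0,0,0,0,1],[0,-12,0,0,0,0,1],[0,-20,0,0,0,0,1],[0,-28,0,0,0,0,1],[0,-36,0,0,0,0,1],[0,-44,0,0,0,0,1],[0,-51,0,0,0,0,1],[0,-56,0,0,0,0,1]]]}}

```text
clock: 6.25
tcp_pos: [620.5, 137.3, 60.2]
eef_rot: [[-0.347, 0.001, -0.938], [0.938, 0.0, -0.347], [0.0, -1.0, -0.001]]
wrist_force: [2.3, 2.7, -2.8]
width: 29.8
```

```bash
python3 - <<'E'
from h import *
goal(620,137,59,54)
E
```

```text
rot [ 0.  56.3  0. ] shift [-0.0001  0.0012  0.0006] dist 0.001 t 6.25 tcp [620.5 137.3  60.2] F [ 2.3  2.7 -2.8] M [ 0.53 -0.47 -0.14] w 29.8
jaw ang 110.3 tilt 0.04
```

Call:
{"fn": "step_arm", "kwargs": {"steps": [[[0,-1.5,0,0,0,0,1],[0,-3,0,0,0,0,1],[0,-4,0,0,0,0,1],[0,-5,0,0,0,0,1],[0,-5.5,0,0,0,0,1],[0,-6,0,0,0,0,1],[0,-6,0,0,0,0,1],[0,-6,0,0,0,0,1]]]}}

```text
clock: 7.25
tcp_pos: [620.5, 137.2, 60.3]
eef_rot: [[-0.441, 0.001, -0.898], [0.898, 0.0, -0.441], [-0.0, -1.0, -0.001]]
wrist_force: [4.9, 1.6, -3.0]
width: 29.7
```

```bash
python3 - <<'E'
from h import *
goal(620,137,59,54)
E
```

```text
rot [ 0.  62.2  0. ] shift [0.0001 0.0013 0.0006] dist 0.001 t 7.25 tcp [620.5 137.2  60.3] F [ 4.9  1.6 -3. ] M [ 0.42 -0.99 -0.04] w 29.7
jaw ang 116.2 tilt 0.04
```

Call:
{"fn": "step_arm", "kwargs": {"steps": [[[0,-1,0,0,0,0,1],[0,-2,0,0,0,0,1],[0,-3,0,0,0,0,1],[0,-4,0,0,0,0,1],[0,-4.5,0,0,0,0,1],[0,-5,0,0,0,0,1],[0,-5,0,0,0,0,1],[0,-5,0,0,0,0,1]]]}}

```text
clock: 8.25
tcp_pos: [620.6, 137.1, 60.3]
eef_rot: [[-0.517, 0.001, -0.856], [0.856, 0.0, -0.517], [-0.0, -1.0, -0.001]]
wrist_force: [5.3, 3.1, -4.0]
width: 30.0
```

```bash
python3 - <<'E'
from h import *
goal(620,137,59,54)
E
```

```text
rot [ 0.  67.1  0. ] shift [0.0002 0.0013 0.0006] dist 0.001 t 8.25 tcp [620.6 137.1  60.3] F [ 5.3  3.1 -4. ] M [ 0.39 -0.95 -0.27] w 30.0
jaw ang 121.1 tilt 0.04
```

Call:
{"fn": "step_arm", "kwargs": {"steps": [[[0,-1,0,0,0,0,1],[0,-2,0,0,0,0,1],[0,-2,0,0,0,0,1],[0,-2,0,0,0,0,0.6],[0,-2,0,0,0,0,0.4],[0,-2,0,0,0,0,0.3],[0,-2,0,0,0,0,0.3],[0,-2,0,0,0,0,0.3]]]}}

```text
clock: 9.25
tcp_pos: [620.1, 137.3, 60.2]
eef_rot: [[-0.547, -0.0, -0.837], [0.837, -0.0, -0.547], [0.0, -1.0, 0.0]]
wrist_force: [0.7, 0.4, 0.1]
width: 61.7
```

```bash
python3 - <<'E'
from h import *
goal(620,137,200,75)
E
```

```text
rot [-0.  48.2 -0. ] shift [-0.0002 -0.1398  0.0002] dist 0.14 t 9.25 tcp [620.1 137.3  60.2] F [0.7 0.4 0.1] M [ 0.08  0.05 -0.02] w 61.7
jaw ang 123.2 tilt 0.01
```

Call:
{"fn": "step_arm", "kwargs": {"steps": [[[0,0,0,0,-0.01,0,0.3],[0,0,0,0,-0.03,0,0.3],[0,0,0,0,-0.055,0,0.3],[0,3,0,0,-0.08,0,0.3],[0,9,0,0,-0.105,0,0.3],[0,16,0,0,-0.125,0,0.3],[0,23,0,0,-0.135,0,0.3],[0,30,0,0,-0.14,0,0.3]]]}}

```text
clock: 10.25
tcp_pos: [620.7, 137.8, 202.8]
eef_rot: [[-0.051, 0.003, -0.999], [0.999, 0.001, -0.051], [0.001, -1.0, -0.003]]
wrist_force: [-0.0, 0.6, -0.5]
width: 61.5
```

```bash
python3 - <<'E'
from h import *
goal(478.5,-180.5,200,90)
n="scene"
im=get_image(n); u,v=proj(n,[[620,137,90]])[0].astype(int)
cv2.imwrite("pics/c.png",cv2.resize(im[v-35:v+35,u-45:u+45],None,fx=8,fy=8,interpolation=cv2.INTER_CUBIC)); print(u-45,v-35)
E
```

```text
rot [0.2 2.9 0.1] shift [-0.3106  0.002   0.1583] dist 0.349 t 10.25 tcp [620.7 137.8 202.8] F [-0.   0.6 -0.5] M [ 0.    0.06 -0.02] w 61.5
jaw ang 92.9 tilt 0.17
292 149
```

View pics/c.png

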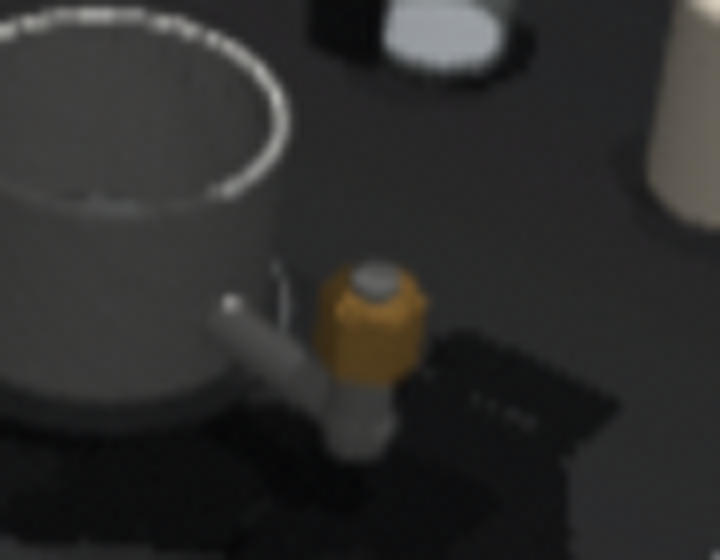

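The nut (370,320 in the crop) is turned and intact. Next I go to the lids.

Call:
{"fn": "step_arm", "kwargs": {"steps": [[[0,0,0,-0.02,0,0.01,0.3],[0,1,0,-0.065,0,0.033,0.3],[0,2,0,-0.115,0,0.058,0.3],[0,3,0,-0.165,0,0.084,0.3],[0,3,0,-0.215,0,0.11,0.3],[0,3,0,-0.262,0,0.133,0.3],[0,3,0,-0.295,0,0.15,0.3],[0,3,0,-0.3106,0.002,0.158,0.3]]]}}

```text
clock: 11.3
tcp_pos: [478.8, -183.7, 199.0]
eef_rot: [[-0.001, 0.001, -1.0], [1.0, -0.001, -0.001], [-0.001, -1.0, -0.001]]
wrist_force: [-0.0, -0.3, -0.3]
width: 61.6
```

```bash
python3 - <<'E'
from h import *
goal(478.5,-180.5,73,90)
n="scene"
im=get_image(n); u,v=proj(n,[[479,-180,110]])[0].astype(int)
cv2.imwrite("pics/d.png",cv2.resize(im[v-40:v+45,u-50:u+50],None,fx=7,fy=7,interpolation=cv2.INTER_CUBIC)); print(u-50,v-40)
E
```

```text
rot [ 0.   0.1 -0.1] shift [0.0033 0.126  0.0004] dist 0.126 t 11.3 tcp [ 478.8 -183.7  199. ] F [-0.  -0.3 -0.3] M [ 0.02 -0.09 -0.  ] w 61.6
jaw ang 90.1 tilt 0.08
163 174
```

View pics/d.png

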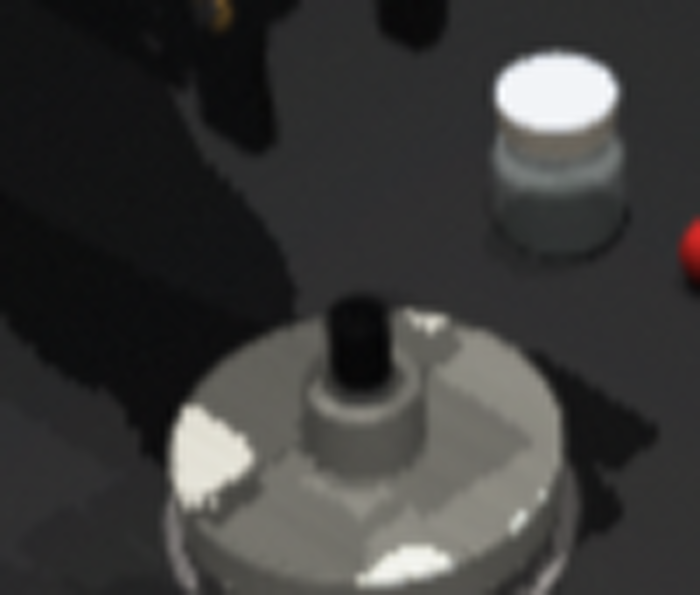

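Call:
{"fn": "step_arm", "kwargs": {"steps": [[[0,0,0,0.001,0.015,0,0.3],[0,0,0,0.002,0.04,0,0.3],[0,0,0,0.003,0.065,0,0.3],[0,0,0,0.003,0.087,0,0.3],[0,0,0,0.003,0.104,0,0.3],[0,0,0,0.003,0.116,0,0.3],[0,0,0,0.003,0.123,0,0.3],[0,0,0,0.003,0.125,0,0.3]]]}}

```text
clock: 12.35
tcp_pos: [479.8, -178.1, 73.1]
eef_rot: [[-0.004, 0.0, -1.0], [1.0, 0.0, -0.004], [0.0, -1.0, -0.0]]
wrist_force: [-0.2, -0.1, 1.1]
width: 61.6
```

```bash
python3 - <<'E'
from h import *
n="scene"
im=get_image(n); u,v=proj(n,[[479,-180,110]])[0].astype(int)
goal(478.5,-180.5,73,90)
cv2.imwrite("pics/e.png",cv2.resize(im[v-40:v+45,u-50:u+50],None,fx=7,fy=7,interpolation=cv2.INTER_CUBIC)); print(u-50,v-40)
E
```

```text
rot [0.  0.2 0. ] shift [-0.0022  0.0001  0.0013] dist 0.003 t 12.4 tcp [ 479.8 -178.3   73.1] F [0.7 0.8 0.1] M [ 0.04 -0.02  0.03] w 61.8
jaw ang 90.2 tilt 0.02
163 174
```

View pics/e.png

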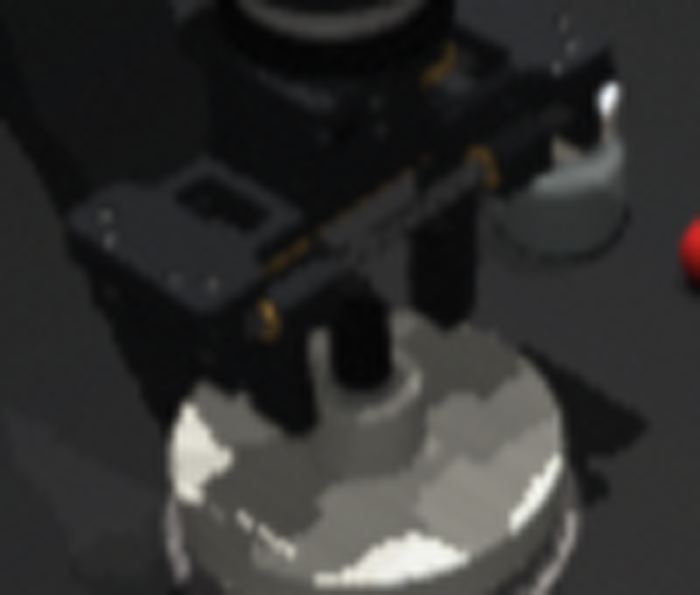

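Call:
{"fn": "step_arm", "kwargs": {"steps": [[[0,0,0,-0.001,0,0.001,0.4],[0,0,0,-0.001,0,0.001,0.6],[0,0,0,-0.001,0,0.001,0.68],[0,0,0,-0.001,0,0.001,0.72],[0,0,0,-0.001,0,0.001,0.8],[0,0,0,-0.001,0,0.001,0.8],[0,0,0,-0.001,0,0.001,0.8],[0,0,0,-0.001,0,0.001,0.8]]]}}

```text
clock: 13.4
tcp_pos: [478.6, -179.8, 73.3]
eef_rot: [[-0.003, 0.0, -1.0], [1.0, -0.0, -0.003], [-0.0, -1.0, -0.0]]
wrist_force: [0.1, -1.9, 1.4]
width: 20.9
```

```bash
python3 - <<'E'
from h import *
goal(478.5,-180.5,73,90)
E
```

```text
rot [ 0.   0.1 -0. ] shift [-0.0007  0.0003  0.0001] dist 0.001 t 13.4 tcp [ 478.6 -179.8   73.3] F [ 0.1 -1.9  1.4] M [-0.25  0.01  0.01] w 20.9
jaw ang 90.1 tilt 0.02
```

Call:
{"fn": "step_arm", "kwargs": {"steps": [[[0,0,0,0,0,0,0.45],[0,0,0,0,0,0,0.45],[0,0,0,0,0,0,0.45],[0,10,0,0,0,0,0.45],[0,20,0,0,0,0,0.45],[0,30,0,0,0,0,0.45],[0,40,0,0,0,0,0.45],[0,50,0,0,0,0,0.45]]]}}

```text
clock: 14.4
tcp_pos: [478.5, -179.3, 73.1]
eef_rot: [[0.768, -0.0, -0.641], [0.641, 0.0, 0.768], [0.0, -1.0, 0.0]]
wrist_force: [0.5, -0.2, 0.3]
width: 48.6
```

Call:
{"fn": "step_arm", "kwargs": {"steps": [[[0,8,0,0,0,0,0.45],[0,17,0,0,0,0,0.45],[0,26,0,0,0,0,0.45],[0,34,0,0,0,0,0.45],[0,40,0,0,0,0,0.45],[0,40,0,0,0,0,0.45],[0,40,0,0,0,0,0.45],[0,40,0,0,0,0,0.45]]]}}

```text
clock: 15.4
tcp_pos: [478.5, -179.5, 73.2]
eef_rot: [[1.0, 0.0, -0.004], [0.004, 0.0, 1.0], [0.0, -1.0, 0.0]]
wrist_force: [0.1, 0.1, -0.0]
width: 48.0
```

```bash
python3 - <<'E'
from h import *
goal(478.5,-180.,73,0)
E
```

```text
rot [-0.   0.2  0. ] shift [-0.      0.0002 -0.0005] dist 0.001 t 15.4 tcp [ 478.5 -179.5   73.2] F [ 0.1  0.1 -0. ] M [-0.11  0.02  0.01] w 48.0
jaw ang 0.2 tilt 0.01
```

Call:
{"fn": "step_arm", "kwargs": {"steps": [[[0,0,0,0,0,-0.0005,0.6],[0,0,0,0,0,-0.0005,0.68],[0,0,0,0,0,-0.0005,0.72],[0,0,0,0,0,-0.0005,1],[0,0,0,0,0,-0.0005,1],[0,0,0,0,0,-0.0005,1],[0,0,0,0,0,-0.0005,1],[0,0,0,0,0,-0.0005,1]]]}}

```text
clock: 16.4
tcp_pos: [478.9, -180.1, 73.3]
eef_rot: [[1.0, 0.001, -0.003], [0.003, -0.0, 1.0], [0.001, -1.0, -0.0]]
wrist_force: [3.7, -0.4, -1.8]
width: 20.9
```

```bash
python3 - <<'E'
from h import *
goal(478.5,-180.,73,0)
E
```

```text
rot [0.  0.2 0. ] shift [-0.0004  0.0003  0.0001] dist 0.001 t 16.4 tcp [ 478.9 -180.1   73.3] F [ 3.7 -0.4 -1.8] M [-0.08 -0.7   0.05] w 20.9
jaw ang 0.2 tilt 0.05
```

Call:
{"fn": "step_arm", "kwargs": {"steps": [[[0,0,0,0,-0.003,0,1],[0,0,0,0,-0.01,0,1],[0,0,0,0,-0.022,0,1],[0,0,0,0,-0.038,0,1],[0,0,0,0,-0.055,0,1],[0,0,0,0,-0.07,0,1],[0,0,0,0,-0.08,0,1],[0,0,0,0,-0.085,0,1]]]}}

```text
clock: 17.4
tcp_pos: [478.5, -180.0, 158.9]
eef_rot: [[1.0, 0.0, -0.003], [0.003, -0.0, 1.0], [0.0, -1.0, -0.0]]
wrist_force: [0.0, -0.1, -7.3]
width: 20.9
```

```bash
python3 - <<'E'
from h import *
n="scene"
im=get_image(n); u,v=proj(n,[[479,-180,150]])[0].astype(int)
goal(492.3,161,200,0)
cv2.imwrite("pics/f.png",cv2.resize(im[v-40:v+45,u-50:u+50],None,fx=7,fy=7,interpolation=cv2.INTER_CUBIC)); print(u-50,v-40)
E
```

```text
rot [0.  0.2 0. ] shift [ 0.0146 -0.041   0.341 ] dist 0.344 t 17.45 tcp [ 478.6 -180.1  159.1] F [-0.6 -0.5 -6.7] M [-0.05  0.09 -0.01] w 21.2
jaw ang 0.2 tilt 0.04
162 161
```

View pics/f.png

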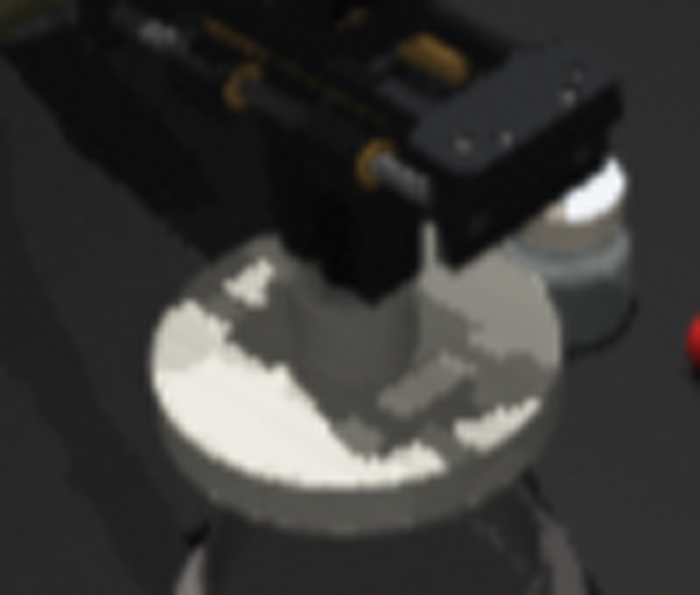

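Call:
{"fn": "step_arm", "kwargs": {"steps": [[[0,0,0,0,-0.004,0.003,1],[0,0,0,0.001,-0.012,0.011,1],[0,0,0,0.001,-0.022,0.024,1],[0,0,0,0.002,-0.031,0.042,1],[0,0,0,0.003,-0.037,0.065,1],[0,0,0,0.004,-0.041,0.092,1],[0,0,0,0.005,-0.041,0.12,1],[0,0,0,0.006,-0.041,0.148,1]]]}}

```text
clock: 18.45
tcp_pos: [483.9, -29.8, 199.8]
eef_rot: [[1.0, 0.0, -0.004], [0.004, 0.001, 1.0], [0.0, -1.0, 0.001]]
wrist_force: [0.6, -0.1, -7.3]
width: 21.5
```

Call:
{"fn": "step_arm", "kwargs": {"steps": [[[0,0,0,0.001,0,0.028,1],[0,0,0,0.002,0,0.056,1],[0,0,0,0.004,0,0.084,1],[0,0,0,0.005,0,0.112,1],[0,0,0,0.006,0,0.138,1],[0,0,0,0.007,0,0.161,1],[0,0,0,0.008,0,0.178,1],[0,0,0,0.0086,0,0.188,1]]]}}

```text
clock: 19.45
tcp_pos: [491.9, 157.5, 199.4]
eef_rot: [[1.0, -0.0, -0.004], [0.004, 0.001, 1.0], [-0.0, -1.0, 0.001]]
wrist_force: [-0.1, -0.8, -6.7]
width: 21.1
```

```bash
python3 - <<'E'
from h import *
goal(492.3,161,200,0)
E
```

```text
rot [-0.   0.3 -0. ] shift [ 0.0005 -0.0006  0.0035] dist 0.004 t 19.45 tcp [491.9 157.5 199.4] F [-0.1 -0.8 -6.7] M [-0.23  0.03  0.06] w 21.1
jaw ang 0.3 tilt 0.03
```

Call:
{"fn": "step_arm", "kwargs": {"steps": [[[0,0,0,0.0002,0.003,0.001,1],[0,0,0,0.0003,0.01,0.0025,1],[0,0,0,0.0005,0.02,0.0035,1],[0,0,0,0.0005,0.031,0.0035,1],[0,0,0,0.0005,0.041,0.0035,1],[0,0,0,0.0005,0.046,0.0035,1],[0,0,0,0.0005,0.047,0.0035,1],[0,0,0,0.0005,0.047,0.0035,1]]]}}

```text
clock: 20.45
tcp_pos: [492.9, 159.6, 152.3]
eef_rot: [[1.0, 0.0, -0.003], [0.003, 0.0, 1.0], [0.0, -1.0, 0.0]]
wrist_force: [0.3, -0.1, -7.0]
width: 21.3
```

```bash
python3 - <<'E'
from h import *
n="scene"
im=get_image(n); u,v=proj(n,[[492,161,120]])[0].astype(int)
goal(492.3,161,150,0)
g=cv2.resize(im[v-42:v+43,u-50:u+50],None,fx=7,fy=7,interpolation=cv2.INTER_CUBIC); print(u-50,v-42)
cv2.imwrite("pics/g.png",g)
E
```

```text
rot [-0.   0.2  0. ] shift [-0.0007  0.0025  0.0014] dist 0.003 t 20.5 tcp [493.  159.6 152.5] F [ 0.1 -0.5 -6.9] M [-0.08  0.04 -0.05] w 21.1
jaw ang 0.2 tilt 0.04
255 111
```

View pics/g.png

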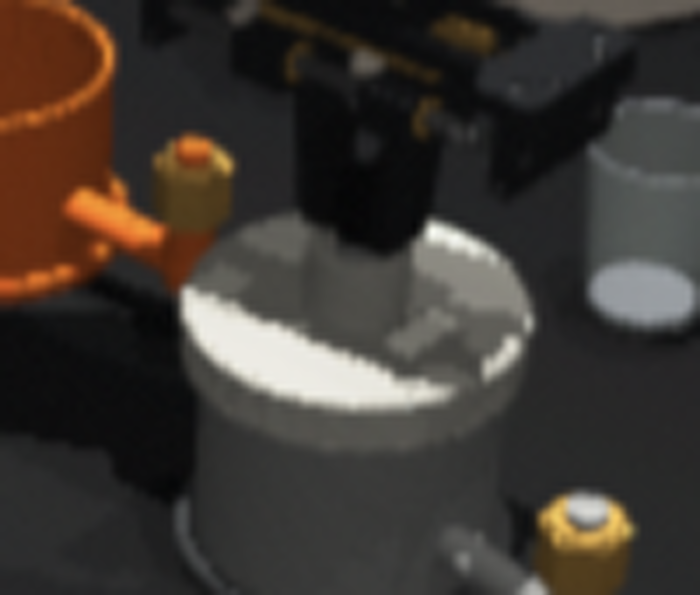

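```bash
python3 - <<'E'
from h import *
for z,r in((113.5,69),(98,69),(50,62)):
    a=np.linspace(0,6.28,200); c=proj("scene",np.c_[492.3+r*np.cos(a),161+r*np.sin(a),np.full(200,z)])
    print(z,(((c.min(0)-[255,111])+.5)*7-.5).round(),(((c.max(0)-[255,111])+.5)*7-.5).round())
E
```

```text
113.5 [182. 217.] [532. 415.]
98 [181. 249.] [529. 448.]
50 [195. 354.] [501. 535.]
```

Call:
{"fn": "step_arm", "kwargs": {"steps": [[[0,0,0,-0.0004,0.001,0.0007,1],[0,0,0,-0.0006,0.003,0.0012,1],[0,0,0,-0.0006,0.005,0.0012,1],[0,0,0,-0.0006,0.007,0.0012,1],[0,0,0,-0.0006,0.009,0.0012,1],[0,0,0,-0.0006,0.011,0.0012,1],[0,0,0,-0.0006,0.012,0.0012,1],[0,0,0,-0.0006,0.012,0.0012,1]]]}}

```text
clock: 21.5
tcp_pos: [492.1, 160.7, 140.1]
eef_rot: [[1.0, -0.0, -0.003], [0.003, 0.0, 1.0], [-0.0, -1.0, 0.0]]
wrist_force: [0.0, -0.3, -7.6]
width: 20.9
```

```bash
python3 - <<'E'
from h import *
goal(492.3,161,133.3,0)
E
```

```text
rot [-0.   0.2 -0. ] shift [0.0002 0.0068 0.0003] dist 0.007 t 21.5 tcp [492.1 160.7 140.1] F [ 0.  -0.3 -7.6] M [-0.09  0.05  0.  ] w 20.9
jaw ang 0.2 tilt 0.01
```

Call:
{"fn": "step_arm", "kwargs": {"steps": [[[0,0,0,0.0002,0.0015,0.0003,1],[0,0,0,0.0002,0.003,0.0003,1],[0,0,0,0.0002,0.0045,0.0003,1],[0,0,0,0.0002,0.0055,0.0003,1],[0,0,0,0.0002,0.0062,0.0003,1],[0,0,0,0.0002,0.0068,0.0003,1],[0,0,0,0.0002,0.0072,0.0003,1],[0,0,0,0.0002,0.0072,0.0003,1]]]}}

```text
clock: 22.5
tcp_pos: [492.3, 161.0, 133.3]
eef_rot: [[1.0, 0.0, -0.003], [0.003, 0.0, 1.0], [0.0, -1.0, 0.0]]
wrist_force: [0.1, -0.6, -3.6]
width: 21.3
```

```bash
python3 - <<'E'
from h import *
goal(492.3,161,133.3,0)
E
```

```text
rot [-0.   0.2  0. ] shift [-0. -0. -0.] dist 0.0 t 22.5 tcp [492.3 161.  133.3] F [ 0.1 -0.6 -3.6] M [-0.12  0.2  -0.05] w 21.3
jaw ang 0.2 tilt 0.02
```

Call:
{"fn": "step_arm", "kwargs": {"steps": [[[0,0,0,0,0.0004,0,1],[0,0,0,0,0.0008,0,1],[0,0,0,0,0.0008,0,1],[0,0,0,0,0.0008,0,0.7],[0,0,0,0,0.0008,0,0.6],[0,0,0,0,0.0008,0,0.45],[0,0,0,0,0.0008,0,0.35],[0,0,0,0,0.0008,0,0.3]]]}}

```text
clock: 23.5
tcp_pos: [492.3, 161.0, 132.2]
eef_rot: [[1.0, 0.0, -0.003], [0.003, 0.0, 1.0], [0.0, -1.0, 0.0]]
wrist_force: [0.2, -0.8, -1.0]
width: 61.2
```

```bash
python3 - <<'E'
from h import *
goal(492.3,161,101.5,0)
n="scene"
im=get_image(n); u,v=proj(n,[[492,161,120]])[0].astype(int)
g=cv2.resize(im[v-42:v+43,u-50:u+50],None,fx=7,fy=7,interpolation=cv2.INTER_CUBIC); print(u-50,v-42)
cv2.imwrite("pics/i.png",g)
for z,r in((99,69),(77,69)):
    a=np.linspace(0,6.28,200); c=proj("scene",np.c_[492.3+r*np.cos(a),161+r*np.sin(a),np.full(200,z)])
    print(z,(((c.min(0)-[255,111])+.5)*7-.5).round(),(((c.max(0)-[255,111])+.5)*7-.5).round())
E
```

```text
rot [-0.   0.2  0. ] shift [-0.      0.0307 -0.    ] dist 0.031 t 23.5 tcp [492.3 161.  132.2] F [ 0.2 -0.8 -1. ] M [-0.05  0.07  0.05] w 61.2
jaw ang 0.2 tilt 0.01
255 111
99 [181. 247.] [529. 446.]
77 [180. 291.] [524. 492.]
```

View pics/i.png

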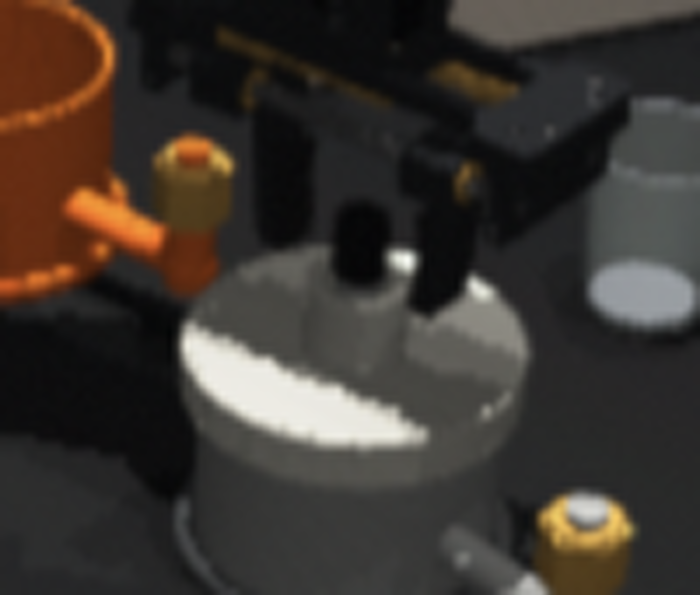

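Call:
{"fn": "step_arm", "kwargs": {"steps": [[[0,0,0,0,0.002,0,0.2],[0,0,0,0,0.007,0,0.2],[0,0,0,0,0.013,0,0.2],[0,0,0,0,0.019,0,0.2],[0,0,0,0,0.024,0,0.2],[0,0,0,0,0.028,0,0.2],[0,0,0,0,0.03,0,0.2],[0,0,0,0,0.03,0,0.2]]]}}

```text
clock: 24.55
tcp_pos: [492.3, 161.0, 102.1]
eef_rot: [[1.0, -0.0, -0.003], [0.003, 0.0, 1.0], [-0.0, -1.0, 0.0]]
wrist_force: [0.5, -0.8, 0.4]
width: 70.2
```

```bash
python3 - <<'E'
from h import *
goal(492.3,161,101.5,0)
n="scene"
im=get_image(n); u,v=proj(n,[[492,161,120]])[0].astype(int)
g=cv2.resize(im[v-42:v+43,u-50:u+50],None,fx=7,fy=7,interpolation=cv2.INTER_CUBIC)
cv2.imwrite("pics/j.png",g)
E
```

```text
rot [-0.   0.2 -0. ] shift [0.     0.0006 0.    ] dist 0.001 t 24.55 tcp [492.3 161.  102.1] F [ 0.5 -0.8  0.4] M [-0.09  0.01 -0.04] w 70.2
jaw ang 0.2 tilt 0.01
```

View pics/j.png

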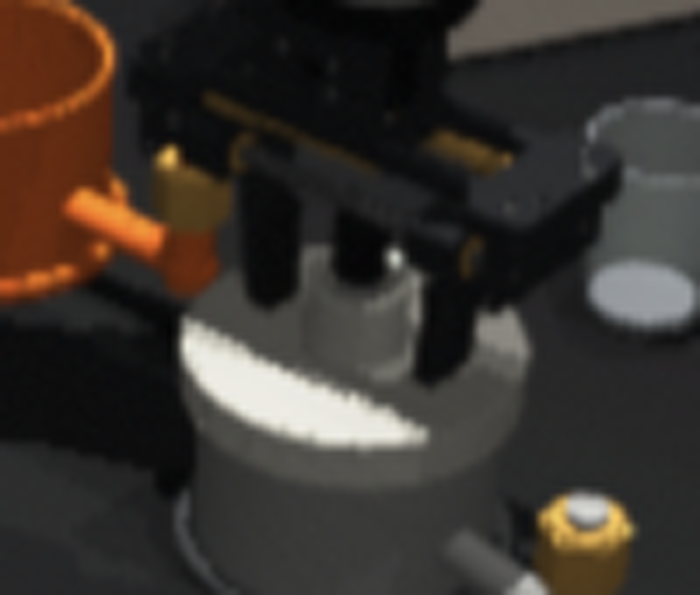

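Call:
{"fn": "step_arm", "kwargs": {"steps": [[[0,0,0,0,0,0,0.35],[0,0,0,0,0,0,0.42],[0,0,0,0,0,0,0.46],[0,0,0,0,0,0,0.5],[0,0,0,0,0,0,0.55],[0,0,0,0,0,0,1],[0,0,0,0,0,0,1],[0,0,0,0,0,0,1]]]}}

```text
clock: 25.6
tcp_pos: [492.3, 161.0, 102.2]
eef_rot: [[1.0, 0.0, -0.003], [0.003, 0.0, 1.0], [0.0, -1.0, 0.0]]
wrist_force: [0.6, -0.1, 0.9]
width: 41.9
```

```bash
python3 - <<'E'
from h import *
goal(492.3,161,101.5,0)
E
```

```text
rot [-0.   0.2  0. ] shift [-0.      0.0007 -0.    ] dist 0.001 t 25.6 tcp [492.3 161.  102.2] F [ 0.6 -0.1  0.9] M [-0.03  0.03  0.02] w 41.9
jaw ang 0.2 tilt 0.01
```

Gripped on the collar (41.9 mm). Now I lift slowly and watch the force for drag.

Call:
{"fn": "step_arm", "kwargs": {"steps": [[[0,0,0,0,-0.0005,0,1],[0,0,0,0,-0.001,0,1],[0,0,0,0,-0.002,0,1],[0,0,0,0,-0.003,0,1],[0,0,0,0,-0.005,0,1],[0,0,0,0,-0.008,0,1],[0,0,0,0,-0.01,0,1],[0,0,0,0,-0.01,0,1]]]}}

```text
clock: 26.6
tcp_pos: [492.4, 161.1, 112.4]
eef_rot: [[1.0, 0.0, -0.003], [0.003, 0.0, 1.0], [0.0, -1.0, 0.0]]
wrist_force: [-0.7, 0.1, -1.8]
width: 41.7
```

```bash
python3 - <<'E'
from h import *
goal(492.3,161,202,0)
n="scene"
im=get_image(n); u,v=proj(n,[[492,161,120]])[0].astype(int)
g=cv2.resize(im[v-42:v+43,u-50:u+50],None,fx=7,fy=7,interpolation=cv2.INTER_CUBIC)
cv2.imwrite("pics/k.png",g)
E
```

```text
rot [-0.   0.2  0. ] shift [-0.0001 -0.0896 -0.    ] dist 0.09 t 26.6 tcp [492.4 161.1 112.4] F [-0.7  0.1 -1.8] M [-0.07  0.05  0.03] w 41.7
jaw ang 0.2 tilt 0.03
```

View pics/k.png

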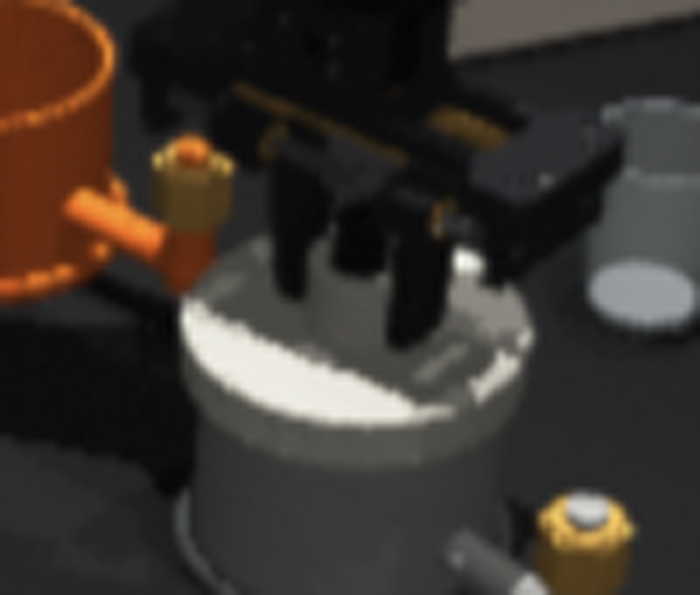

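The wrist carries about 2 N, which is the cover alone. I keep lifting straight up.

Call:
{"fn": "step_arm", "kwargs": {"steps": [[[0,0,0,0,-0.003,0,1],[0,0,0,0,-0.009,0,1],[0,0,0,0,-0.016,0,1],[0,0,0,0,-0.024,0,1],[0,0,0,0,-0.032,0,1],[0,0,0,0,-0.039,0,1],[0,0,0,0,-0.043,0,1],[0,0,0,0,-0.045,0,1]]]}}

```text
clock: 27.65
tcp_pos: [492.3, 161.0, 157.5]
eef_rot: [[1.0, 0.0, -0.003], [0.003, 0.0, 1.0], [0.0, -1.0, 0.0]]
wrist_force: [0.1, 0.7, -2.5]
width: 41.5
```

```bash
python3 - <<'E'
from h import *
goal(492.3,161,212,0)
E
```

```text
rot [-0.   0.2  0. ] shift [ 0.     -0.0545  0.    ] dist 0.055 t 27.65 tcp [492.3 161.  157.5] F [ 0.1  0.7 -2.5] M [-0.09  0.09 -0.01] w 41.5
jaw ang 0.2 tilt 0.01
```

Call:
{"fn": "step_arm", "kwargs": {"steps": [[[0,0,0,0,-0.003,0,1],[0,0,0,0,-0.01,0,1],[0,0,0,0,-0.019,0,1],[0,0,0,0,-0.028,0,1],[0,0,0,0,-0.037,0,1],[0,0,0,0,-0.045,0,1],[0,0,0,0,-0.051,0,1],[0,0,0,0,-0.054,0,1]]]}}

```text
clock: 28.65
tcp_pos: [492.4, 161.0, 211.6]
eef_rot: [[1.0, 0.0, -0.003], [0.003, 0.0, 1.0], [0.0, -1.0, 0.0]]
wrist_force: [-0.1, 0.3, -2.8]
width: 41.4
```

Call:
{"fn": "step_arm", "kwargs": {"steps": [[[0,0,0,0,0,0,1],[0,0,0,0,0,0,1],[0,0,0,0,0,0,1],[0,0,0,0,0,0,1],[0,0,0,0,0,0,1],[0,0,0,0,0,0,1],[0,0,0,0,0,0,1],[0,0,0,0,0,0,1]]]}}

```text
clock: 29.65
tcp_pos: [492.3, 161.0, 211.2]
eef_rot: [[1.0, 0.0, -0.003], [0.003, 0.0, 1.0], [0.0, -1.0, 0.0]]
wrist_force: [0.8, 0.4, -2.8]
width: 41.6
```

```bash
python3 - <<'E'
from h import *
goal(492.3,161,212,0)
n="scene"
im=get_image(n); u,v=proj(n,[[492,161,160]])[0].astype(int)
cv2.imwrite("pics/scene_end.png",im)
g=cv2.resize(im[v-42:v+60,u-50:u+50],None,fx=5.8,fy=5.8,interpolation=cv2.INTER_CUBIC);print(u-50,v-42)
cv2.imwrite("pics/l.png",g)
for z,r in((95,62),(159,11)):
    a=np.linspace(0,6.28,200); c=proj("scene",np.c_[492.3+r*np.cos(a),161+r*np.sin(a),np.full(200,z)])-[u-50,v-42]
    print(z,(c.min(0)*5.8).round(),(c.max(0)*5.8).round())
E
```

```text
rot [-0.   0.2  0. ] shift [ 0.     -0.0008  0.    ] dist 0.001 t 29.65 tcp [492.3 161.  211.2] F [ 0.8  0.4 -2.8] M [-0.08  0.04 -0.  ] w 41.6
jaw ang 0.2 tilt 0.01
256 98
95 [156. 292.] [415. 440.]
159 [269. 238.] [317. 264.]
```

View pics/l.png

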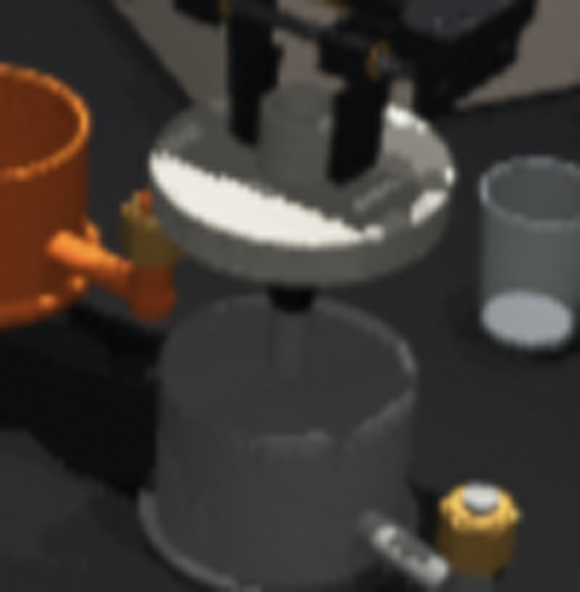

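View pics/scene_end.png

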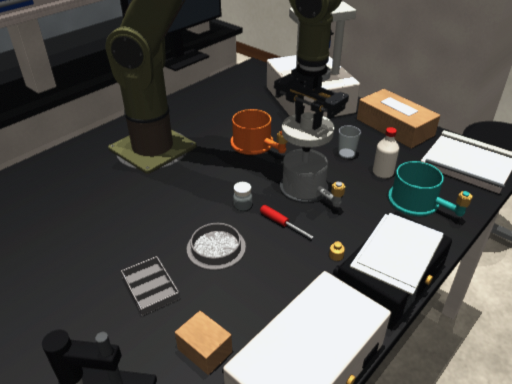

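The inner lid's flange (columns 157–415, bottom row about 440 in the crop) matches the seated prediction. The cover hangs level well above the knob (292,298), and the bystanders look unmoved.

```bash
python3 -c "
from station import *
print(job_done())"
```

```text
the job is handed in; nothing more can be done
None
```

The job is handed in at about 30 s of the 58 s. The hand-in reports no verdict, so the results below are my own checks.

- **Vent nut:** I gripped it on its flats (30.0 mm wide) and turned it about 69° anticlockwise. The turning moment rose near the end, from about 0.1 to 0.27 N m, which suggests the stop. I did not read the joint value itself. From a start of 0 to 0.15 rad, 69° puts it at or very near the 1.2 rad stop.
- **Nested lids:** I carried both by the knob, with about 7 N on the wrist. The plug went into the pot without contact. I lowered the lids until the wrist load fell at the expected seating height, then let go.
- **Outer cover:** I gripped it by its collar (41.9 mm wide) and raised it 109 mm straight up. Its origin is now about 114 mm above the inner lid's, and the gripper tilt is about 0°. The wrist carries 2.8 N, close to the cover's own weight (about 2.5 N), so it is lifting nothing else.
- **Last picture:** The inner lid's flange edge matches the home position to within about a pixel. The cover is clear above the knob, and the bystanders look unmoved.

The arm settled up to 4 mm off target after some long moves, so I corrected it before each grasp and before lowering the lids. No check failed.

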